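# Let down the ratchet lift

## Task

The small bench lift is holding a plaster mould up on its ratchet: throw the red pawl lever fully over to its release side without straining it, then take the weight on the black crank grip and wind up only the touch that lets the brass pawl spring clear of the ratchet wheel, not as far as the upper stop. Ease the crank back under control, never letting it run, and feel for the moment when the carrier sets down on its black rubber stop (whose height is not always the same) without ramming it, then let go. Work gently by lever and crank alone, touch neither carrier nor mould, leave everything else where it is, and leave the mould standing on the lowered carrier and the pawl off the wheel.

Things in the scene. Friction and masses are not known exactly. Their poses are not given: they have to be found in the camera images.
- bench_lift: the fixed bench lift: grey gear case 136 x 130 mm, 68 mm high, on a dark base plate 360 x 150 x 12 mm. Origin on the crank axis at table height; x points from the case to the carrier (away from the robot), z up. Carrier 115 x 130 mm, centred at x = 195 mm; two guide rods at x = 268 mm under a bridge 214 mm high
- crank_axis (a point): point on the vertical axis of ratchet wheel and crank, at the height of the grip's centre (130 mm). The steel ratchet wheel lies flat on the case, 90 mm across its 12 teeth, 71 to 81 mm above the table; its hub reaches up to 109 mm
- lever_pivot (a point): vertical pivot of the red lever and of the brass pawl under it, at (36, 54) mm from the crank axis in the lift's frame, 82 mm above the table
- lever_post (a point): centre of the upright red post on the end of the red lever: 14 mm diameter, 20 mm up and down from here, the lever's flat arm under it. 66 mm from the pivot; to release it swings 0.9 rad clockwise seen from above (roughly along the lift's +x) to a hard stop. It takes about 3 to 4 N at the post and stays where it is left
- grip_centre (a point): centre of the black upright crank grip: 22 mm diameter, 26 mm up and down from here, crank arm right below. 60 mm from the crank axis; it spins freely on its pin, so a hand may keep its yaw while cranking. At the start the arm points 0.61 rad clockwise of the lift's x axis; lowering turns it clockwise, and the load pulls it so with about 3 to 6 N
- drum (a joint): angle of wheel and crank, rad: about 0 at the start, held by the pawl; grows clockwise seen from above as the carrier goes down, and the carrier meets its rubber stop at some value between 1.2 and 1.6; winding up makes it negative, upper stop at -0.30. With the lever thrown, winding up to about -0.01 to -0.15 lets the pawl spring out
- pawl_lever (a joint): swing of the red lever, rad: 0 to 0.04 at the start (pawl sprung into the wheel), 0.90 fully over against its stop (pawl sprung away from the wheel)
- carrier (a joint): how far the aluminium carrier has come down, m: 0 at the start; 0.04 m per rad of the drum; it meets the rubber stop at 0.050 to 0.061
- carrier_top (a point): centre of the carrier's top face, 105 mm above the table at the start; low rims 8 mm high on three sides
- mould_centre (a point): centre of the loose plaster mould (66 x 86 x 30 mm, 0.30 to 0.54 kg) that stands on the carrier; not to be touched
- slip_bowl: white bowl with blue rim, 150 mm diameter, 57 mm high, loose bystander left of the lift; origin under its centre
- slip_jar: jar with black lid, 68 mm diameter, 104 mm high, loose bystander right of the lift; origin under its centre
- round_cutter: round metal cutter, 66 mm diameter, 35 mm high, loose bystander right of the lift; origin under its centre
- pawl_tip (a point): end of the brass pawl's nose, 76 mm above the table: 40 mm from the crank axis while the pawl is in the wheel, 53 to 56 mm when sprung clear of it (the teeth reach out to 45 mm). After the lever is thrown the load still jams the pawl in the wheel; once the crank is wound up a touch it springs out by itself
- load_mould: the plaster mould on the carrier, as a body; origin under its centre
- carrier_foot (a point): underside of the foot below the carrier's middle, which sets down on the rubber stop; 91 mm above the table at the start
- pad_top (a point): top of the black rubber pad (20 mm diameter) on the screw-adjustable down stop under the carrier's middle, 30 to 41 mm above the table, different each time. It yields about 1.5 to 2 mm under the carrier and mould alone; pressing it by 6 mm (24 N) is ramming it. As it takes the weight, the pull on the crank grip fades to nothing
- down_stop: the adjustable down stop under the carrier (steel stud, nut and black rubber pad); origin on its axis, 8 mm below the pad's top
Mind the look-alikes: they are no part of the job. What is shaped like the load_mould but orange or pink is not meant.

How it is judged:
On the way, in this order (a step that is already met when the one before it is completed fails the run):
1. the pawl lever is thrown over while the pawl still holds the raised load (value of joint pawl_lever above 0.85 rad and horizontal distance between pawl_tip and crank_axis below 0.043 m and value of joint drum below 0.1 rad), for 0.1 s.
2. the load is taken up and the pawl springs clear with the carrier still up (horizontal distance between pawl_tip and crank_axis above 0.048 m and value of joint drum below 0.2 rad), for 0.1 s.
3. the carrier has set down on its rubber stop (contact force between carrier and down_stop above 3 N and value of joint drum above 1.15 rad), for 0.2 s.
At the end, for the whole second after the job is handed in: The carrier rests on its rubber stop with its weight (more than 3 N between them), the pawl is off the wheel (its tip more than 48 mm from the crank axis), the lever still thrown (above 0.8 rad), and the mould stands upright (within 0.12 rad) and at rest on the carrier, within 30 mm of its middle (contact force between carrier and down_stop above 3 N and horizontal distance between pawl_tip and crank_axis above 0.048 m and value of joint pawl_lever above 0.8 rad and horizontal distance between mould_centre and carrier_top below 0.03 m and z of mould_centre in the frame of carrier_top below 0.022 m and angle between mould_centre's own z axis and vertical below 0.12 rad and linear speed of load_mould below 0.01 m/s); the robot touches nothing.
It fails at once if the carrier is let run (faster than 0.12 m/s) (velocity of joint carrier above 0.12 m/s).
It fails at once if the lever is strained (over 25 N) or the down stop rammed (over 24 N) (contact force between the fingers and pawl_lever above 25 N or contact force between carrier and down_stop above 24 N).
It fails at once if the crank is wound up to its upper stop (value of joint drum below -0.27 rad).
It fails at once if the robot touches the carrier or the mould (contact force between any of the arm, the fingers and carrier above 1 N or contact force between any of the arm, the fingers and load_mould above 1 N).
It fails at once if a bystander is moved by more than 20 mm (distance of any of slip_bowl, slip_jar, round_cutter from where it was at the start of the episode above 0.02 m).
It also fails if it takes over 58 s, if anything falls off the work surface, if the arm or the gripper's body presses on something with over 40 N, if the wrist force passes 120 N, or if a joint passes its speed limit or range.

## Robot

A 6-joint arm with a two-finger parallel gripper is mounted at the origin on a cart in front of the work surface, level with it; the furniture and walls round the work are solid. World frame = base frame: x ahead of the robot, y to its left, z up, the work surface at z = 0. Lengths are in m, angles in rad, forces in N, time in s.
With the tool pointing down it reaches from about 0.225 to 0.875 m from the base axis. Payload 3.4 kg.
Tool frame: the origin (TCP) lies between the finger pads; the fingertips stand 17 mm ahead of it and the grasp point (between the pads) lies 2 mm behind it (ctrl.nose_length is the distance from the TCP to the fingertips, in m); z points along the fingers, x is the direction in which the jaws open and shut, and the axes are right-handed (so a half turn about z gives the same grasp; the last joint's range is limited). The gripper opens to 85 mm and grips with 20 to 120 N. Pads are 22 mm wide; open, the fingers measure 114 mm over their backs; the gripper's body (76 mm by 85 mm) begins 54 mm behind the grasp point. The pads swing forward as they close: fully open they stand 13 mm farther back than shut.
Start: joints at [-1.294, 0.276, 1.505, -0, 1.361, -0.121], TCP at [0.223, -0.53, 0.248] pointing down, gripper open.
Joint ranges: [-2.89, 2.89], [-0.75, 2.08], [0.22, 2.7], [-1.18, 4.32], [0.11, 2.71], [-2.7, 2.7]. Speed limits (rad/s): [2.57, 2.57, 3.14, 3.14, 3.14, 3.14].

## Interface

Orientations are given as a rotation vector (axis times angle).
In Python, from rig import ctrl gives the robot as it stands. The module is installed in compiled form; this text tells all that it offers.
- The arm moves only by the tool apply_moves, never from a script. Its argument "steps" is a list of rows, each a list of 3 entries, a list of its own where there are three numbers: the closure, from -1 (fully open) to 1 (shut), so that 0 is half open, then the shift along the tool's x, y, z in mm, then the turn, a rotation vector about the tool's x, y, z in degrees. In form: [[grip, [x, y, z], [wx, wy, wz]], ...]. A call has 1 to 5 rows; each row shifts and turns the commanded pose from where the row before left it, along the tool's axes as they then stand; what a row does not reach is not made up. A row lasts 1/10 s, in which the tool goes at most 50 mm and 8.59 degrees, less where a joint would pass 70% of its speed; a pose out of reach is approached as far as the arm can. A call with a gripper value outside its range is refused whole. The fingers move at their own pace and stop on an object; the grip force is fixed at half the most. Time passes only in rows, so rows that do not move let the fingers close. It gives the time, the measured TCP pose, the force and the opening at its end, in the units of the state.
- ctrl.read_state(): the state, without advancing time (a new reading comes with each control period).
- ctrl.capture(name): name is "scene" or "top"; returns the picture (400x640x3 uint8, red, green, blue); there is no depth.
- ctrl.camera_params(name): a dict with "fov_y" (degrees; the focal length in pixels is half the picture's height over the tangent of half this angle, whatever the lens; pixels are square), "cx", "cy" (the principal point, pixels), "extrinsics" (4x4, takes a point from world to camera coordinates). Camera axes: x right, y down, z forward; pixel columns grow to the right and rows downward; lengths in m; the calibration is good to about 2 mm. A picture is of the moment at which its call begins. camera_params takes no time and is no camera call.
- ctrl.finish_job(): hands the job in, once; it reports no verdict.
Trained networks look in the newest picture that a camera, given by its name, has taken for a name from the list of things; names that differ only in an ending like _2 or _b are one class to them, and where a whole thing is asked for, a point or a joint stands for the part that bears it (a point fixed in the world has none). Each returns a list of dicts, best first, with "confidence" (0 to 1); they miss things now and then, are a little off and sometimes report something else, mostly with a low value. They report only what shows in the picture. A call takes as long as a camera call. They do not tell look-alikes from the thing itself.
- ctrl.boxes_of(query, camera): "extent" ([left, top, width, height] in pixels, round what is visible of it).
- ctrl.pinpoint(query, camera): "centre" ([row, column] in pixels: a listed point, or the origin of a listed thing).
The state is a dict: "t": time; "qpos": joint angles; "qd": joint speeds; "effort": joint torques, N m; "eef_pos": TCP position; "tool_rot": TCP orientation; "ft_force": force on the tool from outside, world axes, zero at the start; "wrist_torque": the same for the moment, N m; "grip_width": finger opening in m.
Only numpy, scipy, OpenCV 4.12 (cv2) and the standard library are available. Lean on these libraries where they do the work, as an engineer would, in place of code of your own. Each camera call takes 0.05 s, during which the arm holds its last target.

## Working session

There is one attempt and no reset: what is moved stays moved. The work goes in short steps, Python scripts to look and compute and a tool call to move; the robot and the scene stay as the last step left them, time stands still between calls to the robot, and variables do not carry over. Pictures are saved under pics/ and viewed, and the job is handed in when it is done.

Besides the shell and the picture viewer there is one more tool, called after "Emit:" as name([rows], argument=value, ...), one row to a line, values as JSON. apply_moves: Moves the arm, as the interface text tells. Its arguments: {"type":"object","properties":{"steps":{"type":"array","items":{"type":"array"}}},"required":["steps"]}

```bash
mkdir -p pics
cat > h.py <<'E'
import numpy as np, cv2
from rig import ctrl
from scipy.spatial.transform import Rotation as R
def snap(n,f):
    im=ctrl.capture(n); cv2.imwrite('pics/'+f,cv2.cvtColor(im,cv2.COLOR_RGB2BGR)); return im
def K(n):
    p=ctrl.camera_params(n); f=200/np.tan(np.radians(p['fov_y'])/2); return f,p['cx'],p['cy'],np.array(p['extrinsics'])
def proj(n,P):
    f,cx,cy,E=K(n); c=E[:3,:3]@np.array(P)+E[:3,3]; return np.array([cy+f*c[1]/c[2],cx+f*c[0]/c[2]])
def atz(n,rc,z):
    f,cx,cy,E=K(n); d=E[:3,:3].T@np.array([(rc[1]-cx)/f,(rc[0]-cy)/f,1]); o=-E[:3,:3].T@E[:3,3]
    return o+d*(z-o[2])/d[2]
E
python3 - <<'E'
from h import *
s=ctrl.read_state(); print(s)
for n in ('scene','top'):
    snap(n,n+'0.png'); f,cx,cy,E=K(n); print(n,f,cx,cy,-E[:3,:3].T@E[:3,3])
    for q,z in (('crank_axis',.13),('lever_pivot',.082),('lever_post',None),('grip_centre',.13),('bench_lift',0),('pawl_tip',.076),('carrier_top',.105),('pad_top',.035),('mould_centre',.12),('slip_bowl',0),('slip_jar',0),('round_cutter',0)):
        for d in ctrl.pinpoint(q,n)[:2]:
            print(q,np.round(d['centre'],1),round(d['confidence'],2),np.round(atz(n,d['centre'],z if z is not None else .105),4))
print(ctrl.read_state()['t'])
E
```

```text
{'t': 0.0, 'qpos': array([-1.29399722e+00,  2.76574983e-01,  1.50614077e+00,  1.11752533e-05,
        1.36070404e+00, -1.21019647e-01]), 'qd': array([ 7.29911797e-04, -1.48743822e-03,  9.20386123e-05, -5.57211522e-04,
        5.33346356e-04, -4.53132899e-04]), 'effort': array([-2.83913096e-04, -4.16776299e+01, -2.45809740e+01, -9.99442977e-05,
        1.11137959e-02, -2.36894024e-06]), 'eef_pos': array([ 0.22260903, -0.52961321,  0.24744806]), 'tool_rot': array([-2.61559948e+00,  1.73802382e+00,  2.16922199e-03]), 'ft_force': array([-0.35275275, -0.22118781, -0.36363503]), 'wrist_torque': array([-0.00577093,  0.05595738, -0.02066302]), 'grip_width': 0.08527171035036556}
scene 483.1991839959312 314.8631828760711 195.7164768512042 [-0.51792429  0.65236432  1.05530711]
crank_axis [185.9 369.4] 0.58 [ 0.5461 -0.1325  0.13  ]
crank_axis [213.  433.6] 0.47 [ 0.3289 -0.2226  0.13  ]
lever_pivot [192.3 348. ] 0.72 [ 0.6058 -0.0881  0.082 ]
lever_post [200.2 345.8] 0.4 [ 0.5454 -0.0409  0.105 ]
grip_centre [171.3 366. ] 0.65 [ 0.6249 -0.1716  0.13  ]
pawl_tip [199.1 361.9] 0.4 [ 0.5563 -0.112
[... 520 characters left out ...]
85 [ 0.5593 -0.1447  0.13  ]
lever_pivot [201.1 346.3] 0.95 [ 0.5809 -0.0934  0.082 ]
lever_post [210.1 331. ] 0.54 [ 0.5486 -0.041   0.105 ]
lever_post [206.4 364.6] 0.53 [ 0.5605 -0.1505  0.105 ]
grip_centre [190.  374.3] 0.43 [ 0.6106 -0.1792  0.13  ]
bench_lift [209.9 361. ] 0.94 [ 0.5601 -0.1529  0.    ]
pawl_tip [206.6 354.6] 0.41 [ 0.5632 -0.1214  0.076 ]
carrier_top [153.2 356.2] 0.93 [ 0.7383 -0.1263  0.105 ]
mould_centre [209.8 297.1] 0.75 [0.5481 0.0685 0.12  ]
mould_centre [150.5 361.4] 0.6 [ 0.7435 -0.1417  0.12  ]
slip_bowl [227.6 205.8] 0.71 [0.4988 0.3895 0.    ]
slip_jar [211.3 416. ] 0.81 [ 0.5549 -0.3476  0.    ]
round_cutter [241.8 420.5] 0.7 [ 0.4478 -0.3591  0.    ]
1.3
```

Run:
```python
import cv2
a=cv2.imread('pics/top0.png');b=cv2.imread('pics/scene0.png')
cv2.imwrite('pics/top0c.png',cv2.resize(a[110:270,270:470],None,fx=4,fy=3.75,interpolation=2)[:600])
cv2.imwrite('pics/scene0c.png',cv2.resize(b[120:260,270:450],None,fx=4,fy=4,interpolation=2))
```

```text
(no output)
```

View pics/top0.png

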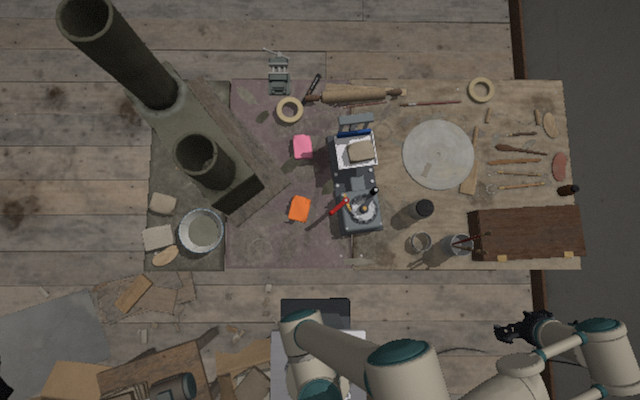

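View pics/scene0.png

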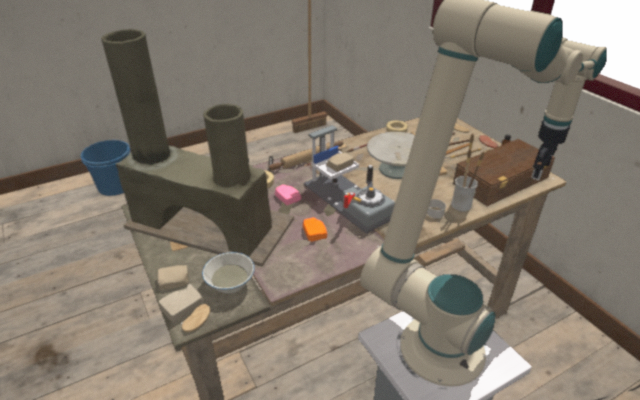

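```bash
ls pics
```

```text
scene0.png
scene0c.png
top0.png
top0c.png
```

View pics/top0c.png

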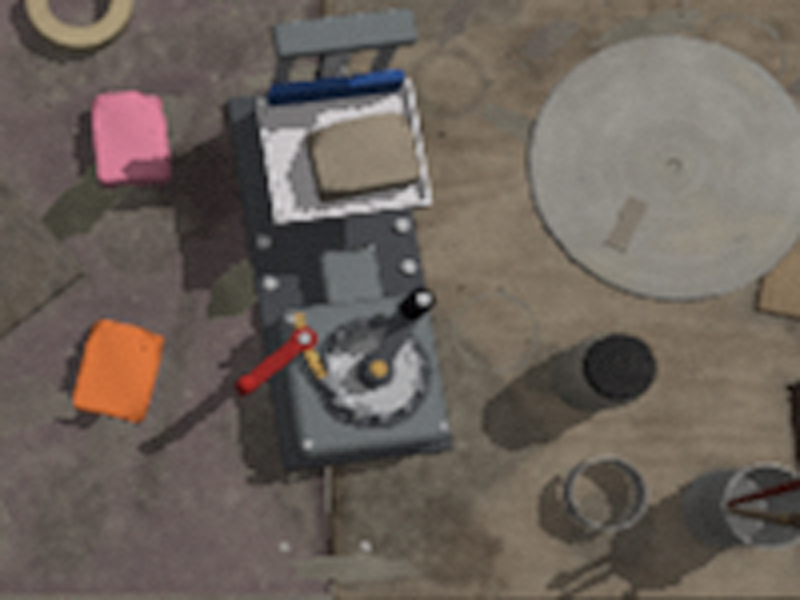

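View pics/scene0c.png

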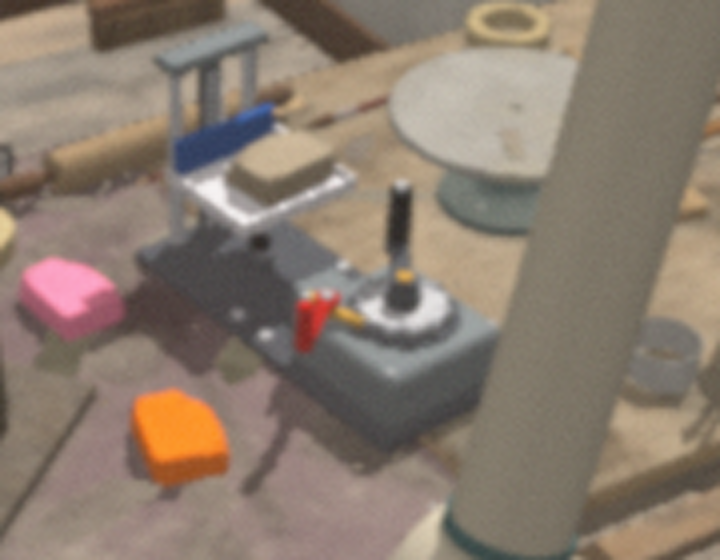

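```bash
cat > fit.py <<'E'
from h import *
from scipy.optimize import least_squares
L=[] # cam,(row,col),local
def T(x,y): return (110+y/3.75,270+x/4)
c,s_=np.cos(.61),np.sin(.61)
obs=[('top',T(379,369),(0,0,.109)),('top',T(424,298),(.06*c,-.06*s_,.156)),('top',(201.1,346.3),(.036,.054,.082)),
('top',(209.9,361.),(0,0,0)),('top',(153.2,356.2),(.195,0,.105)),('top',(205.9,363.9),(0,0,.13)),
('scene',(185.9,369.4),(0,0,.13)),('scene',(192.3,348),(.036,.054,.082)),('scene',(166.2,335.1),(.195,0,.105)),('scene',(171.3,366),(.06*c,-.06*s_,.13)),
('scene',(120+275/4,270+404/4),(0,0,.109)),('scene',(120+183/4,270+401/4),(.06*c,-.06*s_,.156))]
def W(p,l): 
    a=p[2]; return np.array([p[0]+np.cos(a)*l[0]-np.sin(a)*l[1],p[1]+np.sin(a)*l[0]+np.cos(a)*l[1],l[2]])
if __name__=='__main__':
    fun=lambda p:np.concatenate([proj(o[0],W(p,o[2]))-o[1] for o in obs])
    r=least_squares(fun,[.56,-.15,.1],loss='soft_l1'); p=r.x; print(p)
    print(np.round(fun(p).reshape(-1,2),1))
    post_t=T(240,388)
    print(atz('top',post_t,.13),atz('scene',(120+310/4,270+303/4),.13))
    for n,l in (('axis',(0,0,.13)),('pivot',(.036,.054,.082)),('grip',(.06*c,-.06*s_,.13))): print(n,W(p,l))
E
python3 fit.py
```

```text
[ 0.55683404 -0.1482907   0.12281937]
[[-1.  -0.6]
 [-0.5 -1.2]
 [-1.5 -1. ]
 [ 0.9 -1.3]
 [-3.5 -0.7]
 [ 0.8  1.1]
 [-2.9  2.1]
 [ 2.8  3.7]
 [-2.2  0.5]
 [ 1.7  3.6]
 [-0.7  0.1]
 [ 0.9 -0.2]]
[ 0.53523275 -0.03627674  0.13      ] [ 0.5298348  -0.03018848  0.13      ]
axis [ 0.55683404 -0.1482907   0.13      ]
pivot [ 0.58594728 -0.09028708  0.082     ]
grip [ 0.60985342 -0.17637888  0.13      ]
```

```bash
cat > ov.py <<'E'
from fit import *
import sys
p=eval(sys.argv[1])
c,s_=np.cos(.61),np.sin(.61)
def circ(r,z,cx=0,cy=0): return [(cx+r*np.cos(t),cy+r*np.sin(t),z) for t in np.linspace(0,6.283,40)]
def rect(x0,x1,y0,y1,z): return [(x0,y0,z),(x1,y0,z),(x1,y1,z),(x0,y1,z),(x0,y0,z)]
shapes=[circ(.045,.081),circ(.011,.156,.06*c,-.06*s_),circ(.011,.104,.06*c,-.06*s_),rect(-.068,.068,-.065,.065,.068),rect(.1375,.2525,-.065,.065,.113),circ(.004,.109),circ(.005,.085,.036,.054)]
for n,(r0,r1,c0,c1) in (('top',(110,250,300,420)),('scene',(130,240,300,420))):
    im=cv2.imread(f'pics/{n}0.png')[r0:r1,c0:c1]; k=4.25 if n=='top' else 5
    im=cv2.resize(im,None,fx=k,fy=k,interpolation=2)
    for s in shapes:
        q=np.array([(proj(n,W(p,l))-[r0,c0]+.5)*k for l in s])[:,::-1].astype(np.int32)
        cv2.polylines(im,[q.reshape(-1,1,2)],False,(0,255,0),1)
    cv2.imwrite(f'pics/ov_{n}{sys.argv[2]}.png',im)
E
python3 ov.py '[0.5568,-0.1483,0.1228]' a
```

```text
(no output)
```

View pics/ov_topa.png

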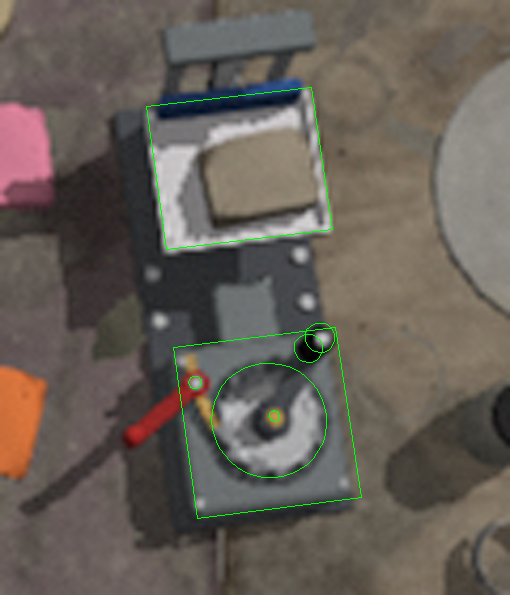

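View pics/ov_scenea.png

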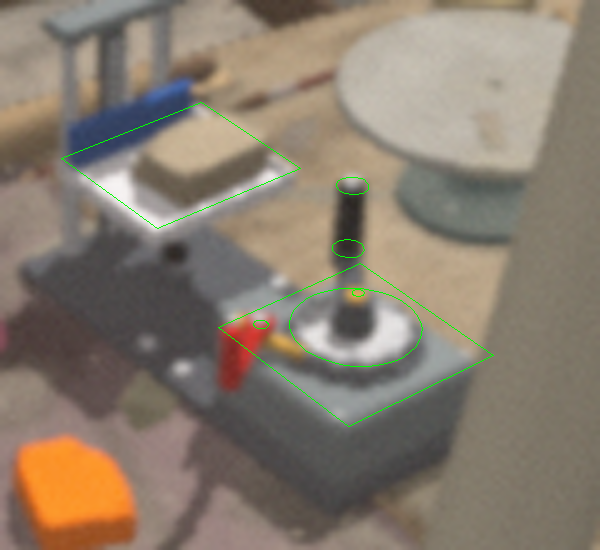

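```bash
cat > ov2.py <<'E'
from fit import *
p=[0.5568,-0.1483,0.1228]
def circ(r,z,cx=0,cy=0): return [(cx+r*np.cos(t),cy+r*np.sin(t),z) for t in np.linspace(0,6.283,40)]
for n,(r0,r1,c0,c1) in (('top',(190,225,315,365)),('scene',(175,225,320,370))):
    k=10
    out=[]
    for ang in (2.0,2.2):
        im=cv2.imread(f'pics/{n}0.png')[r0:r1,c0:c1]; im=cv2.resize(im,None,fx=k,fy=k,interpolation=2)[:,:400]
        for z,col in ((.09,(0,255,0)),(.13,(255,255,0))):
            q=np.array([(proj(n,W(p,l))-[r0,c0]+.5)*k for l in circ(.007,z,.036+.066*np.cos(ang),.054+.066*np.sin(ang))])[:,::-1].astype(np.int32)
            cv2.polylines(im,[q.reshape(-1,1,2)],False,col,1)
        out.append(im)
    cv2.imwrite(f'pics/ov2_{n}.png',np.hstack(out))
E
python3 ov2.py
```

```text
(no output)
```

View pics/ov2_top.png

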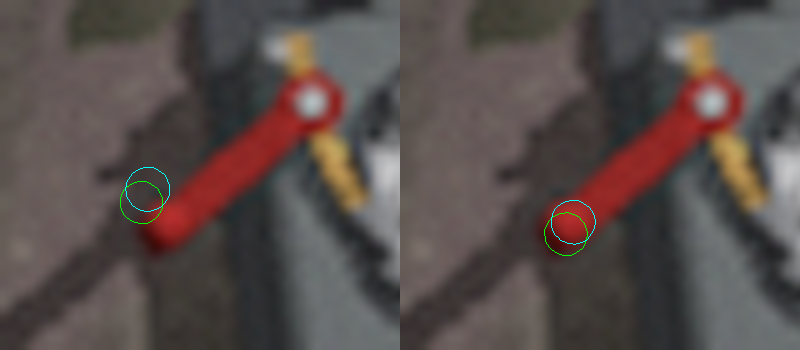

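View pics/ov2_scene.png

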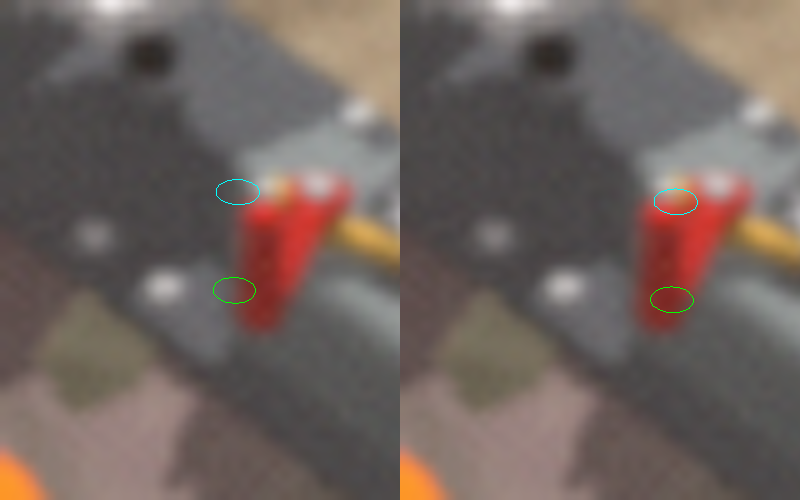

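```bash
cat > st.py <<'E'
from h import *
import sys
def st():
    s=ctrl.read_state(); M=R.from_rotvec(s['tool_rot']).as_matrix(); return s,M
def to(target,yaw=None):
    s,M=st(); d=M.T@(np.array(target)-s['eef_pos'])*1000
    print('tool shift mm',np.round(d,1))
E
python3 - <<'E'
from st import *
s,M=st(); print(np.round(M,3)); print(ctrl.nose_length)
to([.500,-.060,.25])
E
```

```text
[[ 0.387 -0.922 -0.   ]
 [-0.922 -0.387 -0.   ]
 [ 0.     0.    -1.   ]]
0.017
tool shift mm [-326.  -437.7   -1.7]
```

Emit:
apply_moves([
  [1, [0, 0, 0], [0, 0, 6]],
  [1, [-31, -33, 0], [0, 0, 0]],
  [1, [-31, -33, 0], [0, 0, 0]],
  [1, [-31, -33, 0], [0, 0, 0]],
  [1, [-31, -33, 0], [0, 0, 0]],
])

```text
t: 1.8
eef_pos: [0.3139, -0.3719, 0.2483]
tool_rot: [-2.521, 1.874, -0.001]
ft_force: [1.2, 0.4, -0.5]
grip_width: 0.0119
```

Emit:
apply_moves([
  [1, [-31, -33, 0], [0, 0, 0]],
  [1, [-31, -33, 0], [0, 0, 0]],
  [1, [-31, -33, 0], [0, 0, 0]],
  [1, [-31, -33, 0], [0, 0, 0]],
  [1, [-31, -33, 0], [0, 0, 0]],
])

```text
t: 2.3
eef_pos: [0.4272, -0.1756, 0.2486]
tool_rot: [-2.522, 1.873, -0.002]
ft_force: [0.4, -0.5, 0.1]
grip_width: -0.0003
```

Emit:
apply_moves([
  [1, [-31, -33, 0], [0, 0, 0]],
  [1, [-31, -33, 0], [0, 0, 0]],
  [1, [0, 0, 0], [0, 0, 0]],
  [1, [0, 0, 0], [0, 0, 0]],
])

```text
t: 2.7
eef_pos: [0.4719, -0.098, 0.2483]
tool_rot: [2.524, -1.869, 0.0]
ft_force: [0.2, -0.8, -0.1]
grip_width: -0.0001
```

Run:
```python
from st import *
s,M=st(); print(np.round(M,3),s['eef_pos'],s['t'],s['ft_force'],s['grip_width'],s['qpos'])
to([.498,-.055,.117])
im=snap('top','t1.png');cv2.imwrite('pics/t1.png',cv2.resize(cv2.cvtColor(im,cv2.COLOR_RGB2BGR)[110:260,270:430],None,fx=4,fy=4))
im=snap('scene','s1.png');cv2.imwrite('pics/s1.png',cv2.resize(cv2.cvtColor(im,cv2.COLOR_RGB2BGR)[120:260,260:450],None,fx=4,fy=4))
for n in('top','scene'):
  for q in ('lever_post',):
    for d in ctrl.pinpoint(q,n)[:2]: print(d,atz(n,d['centre'],.11))
```

```text
[[ 0.292 -0.956 -0.   ]
 [-0.956 -0.292 -0.001]
 [ 0.001  0.001 -1.   ]] [ 0.47191072 -0.09801133  0.24825118] 2.7 [ 0.20166907 -0.75376365 -0.11024555] -0.00012911410085046743 [-3.48727400e-01  1.35303383e-01  1.69132507e+00 -7.70320632e-04
  1.31512184e+00  9.26195470e-01]
tool shift mm [-33.6 -37.6 131.2]
{'centre': [213.4, 330.4], 'confidence': 0.66} [ 0.53735026 -0.03866308  0.11      ]
{'centre': [200.7, 346.1], 'confidence': 0.61} [ 0.53705926 -0.03670373  0.11      ]
```

View pics/t1.png

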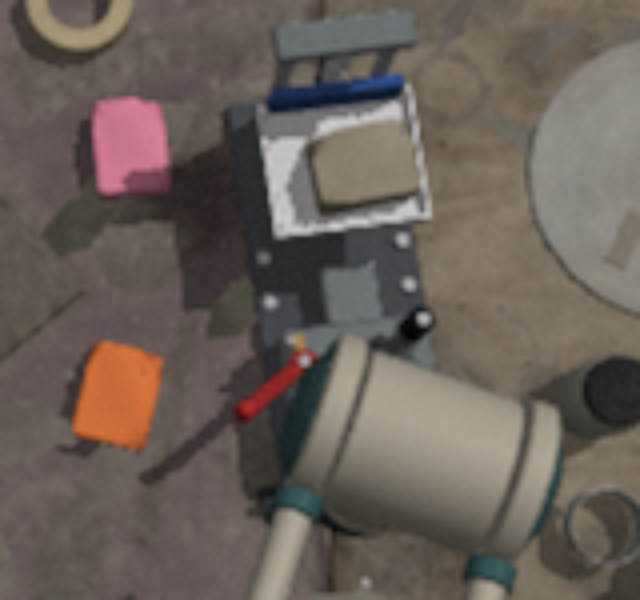

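View pics/s1.png

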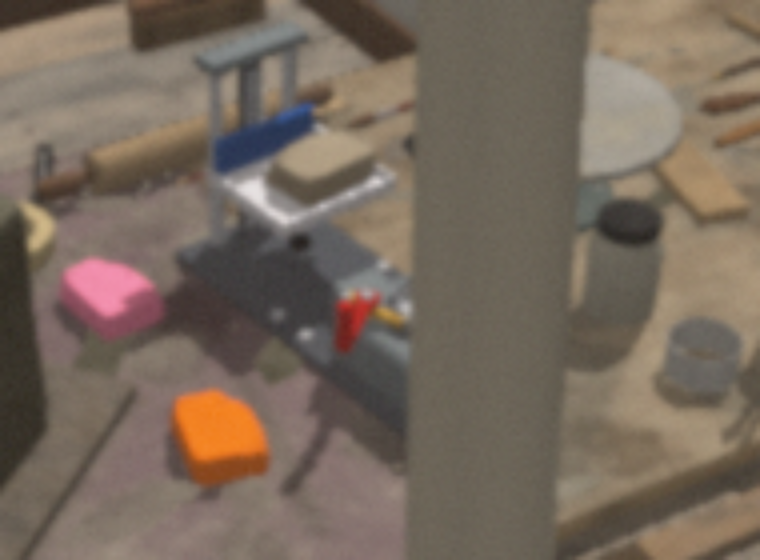

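Emit:
apply_moves([
  [1, [-17, -19, 0], [0, 0, 0]],
  [1, [-17, -18, 0], [0, 0, 0]],
  [1, [0, 0, 44], [0, 0, 0]],
  [1, [0, 0, 44], [0, 0, 0]],
  [1, [0, 0, 20], [0, 0, 0]],
])

```text
t: 3.4
eef_pos: [0.4947, -0.0562, 0.1371]
tool_rot: [2.518, -1.874, -0.008]
ft_force: [-0.4, -0.1, 0.9]
grip_width: 0.0003
```

Emit:
apply_moves([
  [1, [0, 0, 21], [0, 0, 0]],
  [1, [0, 0, 0], [0, 0, 0]],
  [1, [0, 0, 0], [0, 0, 0]],
])

```text
t: 3.7
eef_pos: [0.4973, -0.0566, 0.1196]
tool_rot: [2.52, -1.875, -0.0]
ft_force: [-0.2, 0.5, 0.1]
grip_width: 0.0
```

Run:
```python
from st import *
s,M=st(); print(s['eef_pos'],s['t'],s['ft_force'])
to([.540,-.041,.117])
im=snap('top','t2.png');cv2.imwrite('pics/t2.png',cv2.resize(cv2.cvtColor(im,cv2.COLOR_RGB2BGR)[150:250,290:390],None,fx=5,fy=5))
im=snap('scene','s2.png');cv2.imwrite('pics/s2.png',cv2.resize(cv2.cvtColor(im,cv2.COLOR_RGB2BGR)[140:260,280:410],None,fx=5,fy=5)[:600])
```

```text
[ 0.49732218 -0.05659475  0.11955354] 3.7 [-0.23501215  0.52736656  0.08346179]
tool shift mm [ -2.7 -45.4   2.5]
```

View pics/t2.png

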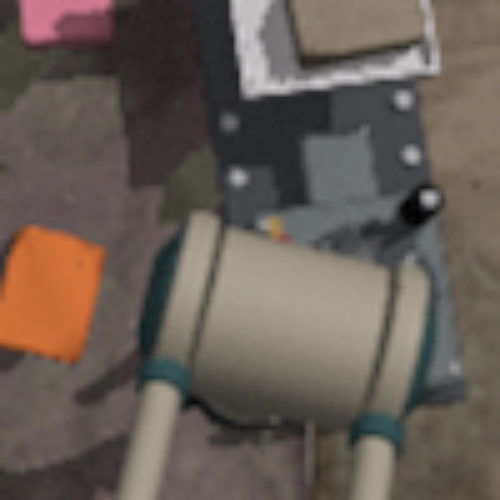

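View pics/s2.png

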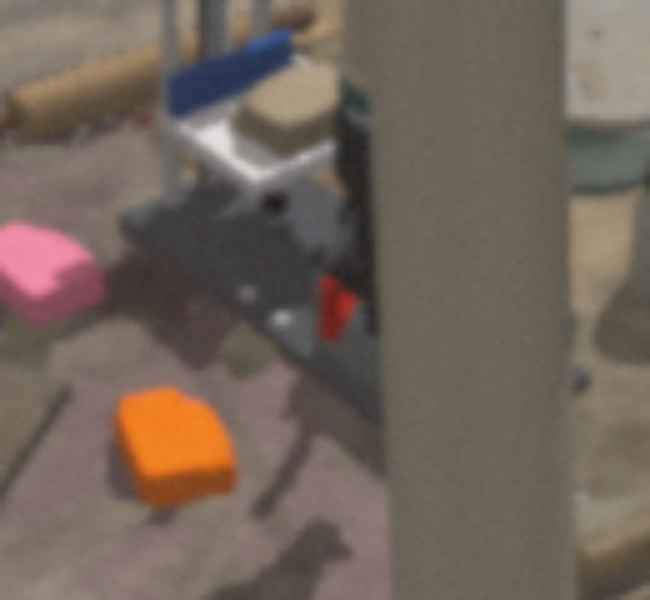

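Emit:
apply_moves([
  [1, [-3, -10, 2], [0, 0, 0]],
  [1, [0, -8, 0], [0, 0, 0]],
  [1, [0, -3, 0], [0, 0, 0]],
  [1, [0, -3, 0], [0, 0, 0]],
  [1, [0, 0, 0], [0, 0, 0]],
])

```text
t: 4.3
eef_pos: [0.52, -0.0456, 0.1173]
tool_rot: [2.523, -1.873, 0.001]
ft_force: [0.0, -0.4, -0.4]
grip_width: -0.0
```

Emit:
apply_moves([
  [1, [0, -2, 0], [0, 0, 0]],
  [1, [0, -2, 0], [0, 0, 0]],
  [1, [0, 0, 0], [0, 0, 0]],
])

```text
t: 4.6
eef_pos: [0.5225, -0.0444, 0.1171]
tool_rot: [2.521, -1.873, -0.003]
ft_force: [-2.8, 1.3, 1.0]
grip_width: -0.0004
```

Emit:
apply_moves([
  [1, [-1, -3, 0], [0, 0, 0]],
  [1, [-1, -3, 0], [0, 0, 0]],
  [1, [-1, -3, 0], [0, 0, 0]],
  [1, [-1, -3, 0], [0, 0, 0]],
  [1, [-1, -3, 0], [0, 0, 0]],
])

```text
t: 5.1
eef_pos: [0.5358, -0.0349, 0.1169]
tool_rot: [2.522, -1.873, -0.003]
ft_force: [-4.3, 1.8, 0.1]
grip_width: -0.0001
```

Emit:
apply_moves([
  [1, [-0.5, -3, 0], [0, 0, 0]],
  [1, [-0.5, -3, 0], [0, 0, 0]],
  [1, [0, -3, 0], [0, 0, 0]],
  [1, [0, -3, 0], [0, 0, 0]],
  [1, [0, -3, 0], [0, 0, 0]],
])

```text
t: 5.6
eef_pos: [0.5507, -0.0302, 0.1172]
tool_rot: [2.522, -1.873, 0.0]
ft_force: [-3.7, 0.4, -1.4]
grip_width: -0.0001
```

Emit:
apply_moves([
  [1, [0.3, -3, 0], [0, 0, 0]],
  [1, [0.3, -3, 0], [0, 0, 0]],
  [1, [0.6, -3, 0], [0, 0, 0]],
  [1, [0.6, -3, 0], [0, 0, 0]],
  [1, [0.6, -3, 0], [0, 0, 0]],
])

```text
t: 6.1
eef_pos: [0.5658, -0.0281, 0.1174]
tool_rot: [-2.522, 1.873, -0.001]
ft_force: [-2.3, 1.7, -1.0]
grip_width: -0.0
```

Emit:
apply_moves([
  [1, [0.8, -2.5, 0], [0, 0, 0]],
  [1, [0.8, -2.5, 0], [0, 0, 0]],
  [1, [0.8, -2.5, 0], [0, 0, 0]],
  [1, [0, 0, 0], [0, 0, 0]],
])

```text
t: 6.5
eef_pos: [0.5741, -0.0285, 0.1174]
tool_rot: [-2.522, 1.873, -0.002]
ft_force: [-1.6, 1.2, -0.0]
grip_width: -0.0002
```

Emit:
apply_moves([
  [1, [0.4, -1, 0], [0, 0, 0]],
  [1, [0.4, -1, 0], [0, 0, 0]],
  [1, [0, 0, 0], [0, 0, 0]],
])

```text
t: 6.8
eef_pos: [0.5751, -0.0286, 0.1174]
tool_rot: [2.522, -1.873, -0.0]
ft_force: [-4.5, 0.8, -0.3]
grip_width: 0.0003
```

Emit:
apply_moves([
  [1, [0.4, -1, 0], [0, 0, 0]],
  [1, [0, 0, 0], [0, 0, 0]],
])

```text
t: 7.0
eef_pos: [0.5752, -0.0286, 0.1174]
tool_rot: [2.521, -1.872, -0.003]
ft_force: [-5.4, 1.1, 3.0]
grip_width: -0.0003
```

Emit:
apply_moves([
  [1, [0.4, -1, 0], [0, 0, 0]],
  [1, [0, 0, 0], [0, 0, 0]],
])

```text
t: 7.2
eef_pos: [0.5753, -0.0286, 0.1173]
tool_rot: [2.52, -1.871, -0.006]
ft_force: [-8.6, 1.6, 4.0]
grip_width: -0.0004
```

Emit:
apply_moves([
  [1, [0.4, -1, 0], [0, 0, 0]],
  [1, [0, 0, 0], [0, 0, 0]],
])

```text
t: 7.4
eef_pos: [0.5753, -0.0286, 0.1173]
tool_rot: [2.519, -1.871, -0.009]
ft_force: [-10.2, 0.6, 5.9]
grip_width: 0.0001
```

Emit:
apply_moves([
  [1, [0.4, -1, 0], [0, 0, 0]],
  [1, [0, 0, 0], [0, 0, 0]],
])

```text
t: 7.6
eef_pos: [0.5754, -0.0286, 0.1173]
tool_rot: [2.518, -1.87, -0.011]
ft_force: [-12.0, 1.4, 6.2]
grip_width: -0.0001
```

Emit:
apply_moves([
  [1, [0, 8, 0], [0, 0, 0]],
  [1, [0, 20, 0], [0, 0, 0]],
  [1, [0, 0, -40], [0, 0, 0]],
  [1, [0, 0, -40], [0, 0, 0]],
  [-1, [0, 0, 0], [0, 0, 0]],
])

```text
t: 8.1
eef_pos: [0.5583, -0.0383, 0.2037]
tool_rot: [-2.516, 1.869, -0.024]
ft_force: [1.3, -0.4, -0.4]
grip_width: 0.0133
```

Run:
```python
from st import *
s,M=st(); print(s['eef_pos'],s['t'],s['ft_force'])
im=snap('top','t3.png');cv2.imwrite('pics/t3.png',cv2.resize(cv2.cvtColor(im,cv2.COLOR_RGB2BGR)[140:240,300:400],None,fx=5.5,fy=5.5))
im=snap('scene','s3.png');cv2.imwrite('pics/s3.png',cv2.resize(cv2.cvtColor(im,cv2.COLOR_RGB2BGR)[140:260,280:410],None,fx=5,fy=5)[:600])
```

```text
[ 0.55831717 -0.03830328  0.20370827] 8.1 [ 1.32970621 -0.43636084 -0.44668567]
```

View pics/t3.png

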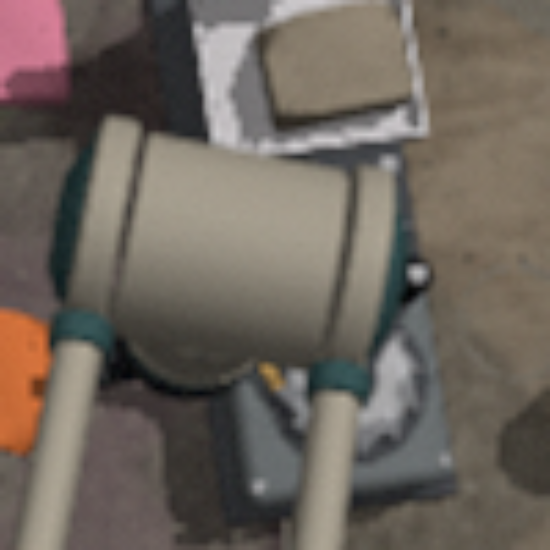

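View pics/s3.png

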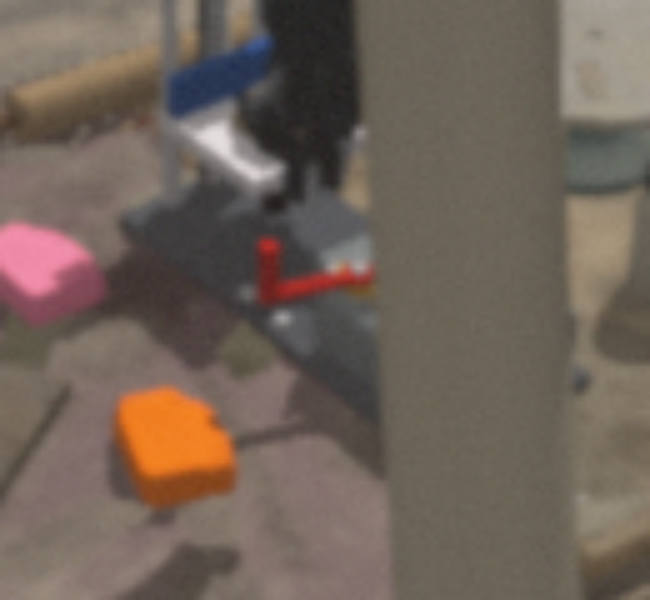

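Emit:
apply_moves([
  [0, [0, 0, -10], [0, 0, -8.5]],
  [0, [0, 0, 0], [0, 0, -8.5]],
  [0, [0, 0, 0], [0, 0, -8.5]],
  [0, [0, 0, 0], [0, 0, -8.5]],
  [0, [0, 0, 0], [0, 0, -8.5]],
])

```text
t: 8.7
eef_pos: [0.5529, -0.0371, 0.2058]
tool_rot: [3.032, -0.823, -0.001]
ft_force: [0.1, 0.6, -0.3]
grip_width: 0.043
```

Emit:
apply_moves([
  [0, [0, 0, 0], [0, 0, -8.5]],
  [0, [0, 0, 0], [0, 0, -8.5]],
  [0, [0, 0, 0], [0, 0, -8.5]],
  [0, [0, 0, 0], [0, 0, -8.5]],
  [0, [0, 0, 0], [0, 0, -8.5]],
])

```text
t: 9.2
eef_pos: [0.5529, -0.0371, 0.2058]
tool_rot: [-3.124, -0.332, 0.001]
ft_force: [0.1, 0.0, -0.6]
grip_width: 0.0427
```

Emit:
apply_moves([
  [0, [0, 0, 0], [0, 0, -8]],
  [0, [0, 0, 0], [0, 0, 0]],
])

```text
t: 9.4
eef_pos: [0.5529, -0.0371, 0.206]
tool_rot: [-3.095, -0.539, 0.001]
ft_force: [0.3, -0.7, -0.1]
grip_width: 0.0428
```

Run:
```python
from st import *
from fit import T
s,M=st(); print(np.round(M,3),s['eef_pos'],s['t'],s['ft_force'],s['grip_width'],s['qpos'])
print('grip',atz('top',T(424,298),.156),atz('scene',(120+183/4,270+401/4),.156))
to([.610,-.177,.200])
print('post',atz('scene',(140+242/5,280+268/5),.13),atz('scene',(140+298/5,280+266/5),.085))
```

```text
[[ 0.941  0.338 -0.001]
 [ 0.338 -0.941 -0.   ]
 [-0.001 -0.    -1.   ]] [ 0.55286179 -0.03705081  0.20595065] 9.4 [ 0.28145324 -0.68241354 -0.1176809 ] 0.042758929962759464 [-1.92367411e-01  2.72299603e-01  1.61862905e+00 -2.10683188e-04
  1.25154642e+00 -5.37420259e-01]
grip [ 0.60821871 -0.18009817  0.156     ] [ 0.61426677 -0.18030147  0.156     ]
tool shift mm [  6.4 151.    5.9]
post [ 0.59242036 -0.02195901  0.13      ] [ 0.59146208 -0.02059246  0.085     ]
```

Emit:
apply_moves([
  [0, [2, 38, 0], [0, 0, 0]],
  [0, [2, 38, 0], [0, 0, 0]],
  [0, [2, 38, 0], [0, 0, 0]],
  [0, [0, 38, 0], [0, 0, 0]],
  [0, [0, 0, 0], [0, 0, 0]],
])

```text
t: 9.9
eef_pos: [0.6117, -0.183, 0.2057]
tool_rot: [3.094, 0.529, 0.001]
ft_force: [0.5, 1.2, 1.2]
grip_width: 0.043
```

Run:
```python
from st import *
s,M=st(); print(s['eef_pos'],s['t'])
to([.610,-.178,.135])
im=snap('top','t4.png');cv2.imwrite('pics/t4.png',cv2.resize(cv2.cvtColor(im,cv2.COLOR_RGB2BGR)[120:240,310:430],None,fx=4.5,fy=4.5))
im=snap('scene','s4.png');cv2.imwrite('pics/s4.png',cv2.resize(cv2.cvtColor(im,cv2.COLOR_RGB2BGR)[120:240,290:420],None,fx=5,fy=5)[:600])
```

```text
[ 0.61173007 -0.18298899  0.20574955] 9.9
tool shift mm [ 0.  -5.5 70.7]
```

View pics/t4.png

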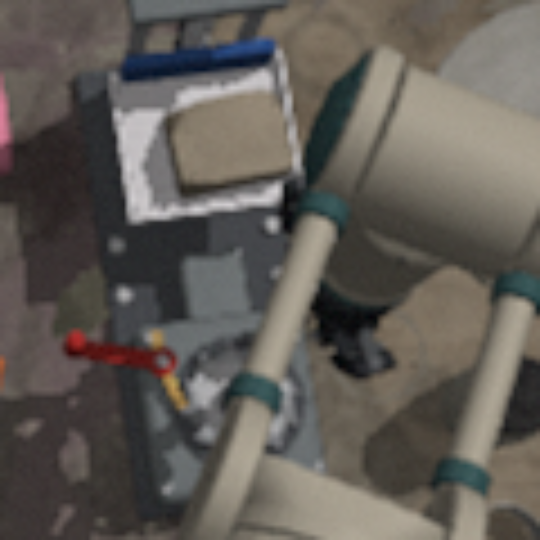

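View pics/s4.png

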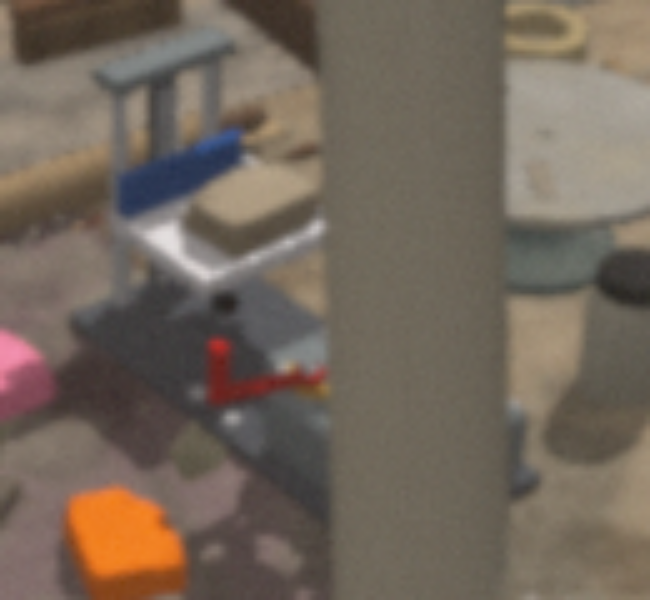

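Emit:
apply_moves([
  [0, [0, -5, 20], [0, 0, 0]],
  [0, [0, 0, 20], [0, 0, 0]],
  [0, [0, 0, 15], [0, 0, 0]],
  [0, [0, 0, 16], [0, 0, 0]],
  [0, [0, 0, 0], [0, 0, 0]],
])

```text
t: 10.5
eef_pos: [0.6061, -0.1711, 0.1338]
tool_rot: [-3.092, -0.539, 0.008]
ft_force: [-0.1, -0.5, 0.4]
grip_width: 0.0428
```

Emit:
apply_moves([
  [0, [0, 5, 0], [0, 0, 0]],
  [0, [0, 0, 0], [0, 0, 0]],
  [0, [0, 0, 0], [0, 0, 0]],
])

```text
t: 10.8
eef_pos: [0.6106, -0.1782, 0.1374]
tool_rot: [3.094, 0.539, 0.003]
ft_force: [-0.9, 1.0, -0.3]
grip_width: 0.0426
```

Emit:
apply_moves([
  [1, [0, 0, 0], [0, 0, 0]],
  [1, [0, 0, 0], [0, 0, 0]],
  [1, [0, 0, 0], [0, 0, 0]],
  [1, [0, 0, 0], [0, 0, 0]],
])

```text
t: 11.2
eef_pos: [0.6086, -0.1784, 0.1373]
tool_rot: [3.094, 0.54, -0.004]
ft_force: [-4.7, -1.0, 4.6]
grip_width: 0.0204
```

Run:
```python
from st import *
s,M=st(); print(np.round(M,4),s['eef_pos'],s['t'],s['ft_force'],s['grip_width'])
```

```text
[[ 9.409e-01  3.387e-01 -2.200e-03]
 [ 3.387e-01 -9.409e-01 -1.100e-03]
 [-2.400e-03  3.000e-04 -1.000e+00]] [ 0.60860927 -0.17844435  0.13727672] 11.2 [-4.74459989 -1.04882142  4.5564359 ] 0.020400795089245204
```

Emit:
apply_moves([
  [1, [1.5, -1.4, 0], [0, 0, 0]],
  [1, [1.5, -1.4, 0], [0, 0, 0]],
  [1, [1.5, -1.4, 0], [0, 0, 0]],
  [1, [0, 0, 0], [0, 0, 0]],
])

```text
t: 11.6
eef_pos: [0.6109, -0.1734, 0.1373]
tool_rot: [3.093, 0.54, -0.006]
ft_force: [-6.5, -2.6, 5.5]
grip_width: 0.0202
```

```bash
cat > look.py <<'E'
from st import *
import sys
k=sys.argv[1]
A=np.array([.5568,-.1483])
s,M=st(); d=s['eef_pos'][:2]-A
print(s['eef_pos'],s['t'],s['ft_force'],s['grip_width'],'r',np.hypot(*d),'phi',np.arctan2(d[1],d[0]))
d/=np.hypot(*d); t=np.array([d[1],-d[0],0]); print('cw tangent force',s['ft_force']@t,'tool dir cw',np.round(M.T@t,3))
im=snap('top',f't{k}.png');a=cv2.resize(cv2.cvtColor(im,cv2.COLOR_RGB2BGR)[180:230,320:400],None,fx=5,fy=5,interpolation=2)
im=snap('scene',f's{k}.png');b=cv2.resize(cv2.cvtColor(im,cv2.COLOR_RGB2BGR)[130:220,290:360],None,fx=5,fy=5,interpolation=2)
h=max(a.shape[0],b.shape[0])
P=lambda i:cv2.copyMakeBorder(i,0,h-i.shape[0],0,0,0)
cv2.imwrite(f'pics/l{k}.png',np.hstack([P(a),P(b)]))
for n in('top','scene'):
  for d in ctrl.pinpoint('pawl_tip',n)[:1]:
    q=atz(n,d['centre'],.076); print(n,d,np.hypot(*(q[:2]-A)))
E
python3 look.py 5
```

```text
[ 0.61088537 -0.17344824  0.13728129] 11.6 [-6.49774487 -2.62076737  5.50782662] 0.020193259459542687 r 0.0596461362000722 phi -0.43523547799859247
cw tangent force 5.116040062966291 tool dir cw [-0.704  0.71   0.003]
top {'centre': [208.6, 348.3], 'confidence': 0.57} 0.04802350096265796
```

View pics/l5.png

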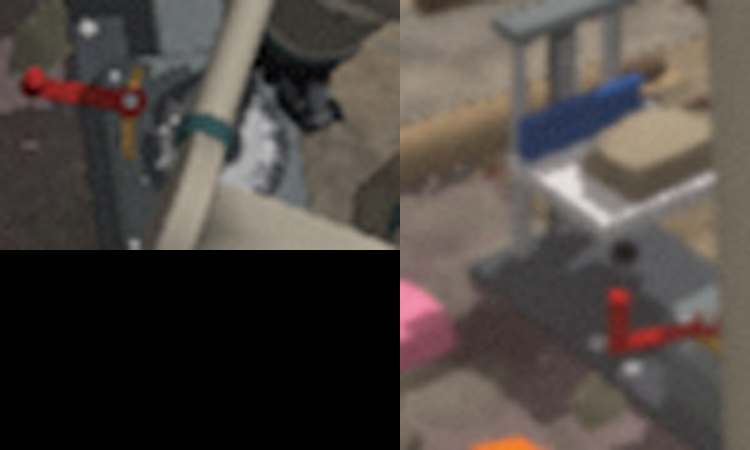

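```bash
cat > arc.py <<'E'
import numpy as np,sys
p,st,n,r=map(float,sys.argv[1:5]); yaw=np.arctan2(.3387,.9409)
X=np.array([np.cos(yaw),np.sin(yaw)]);Y=np.array([np.sin(yaw),-np.cos(yaw)])
c=lambda a:r*1000*np.array([np.cos(a),np.sin(a)])
for i in range(int(n)):
    d=c(p-st)-c(p); p-=st; print(f'{p:.3f} [{X@d:.1f}, {Y@d:.1f}]')
E
python3 arc.py -.408 .08 20 .0605
```

```text
-0.488 [-3.4, 3.4]
-0.568 [-3.7, 3.1]
-0.648 [-3.9, 2.8]
-0.728 [-4.2, 2.5]
-0.808 [-4.3, 2.1]
-0.888 [-4.5, 1.8]
-0.968 [-4.6, 1.4]
-1.048 [-4.7, 1.0]
-1.128 [-4.8, 0.7]
-1.208 [-4.8, 0.3]
-1.288 [-4.8, -0.1]
-1.368 [-4.8, -0.5]
-1.448 [-4.8, -0.9]
-1.528 [-4.7, -1.3]
-1.608 [-4.6, -1.6]
-1.688 [-4.4, -2.0]
-1.768 [-4.2, -2.3]
-1.848 [-4.0, -2.7]
-1.928 [-3.8, -3.0]
-2.008 [-3.6, -3.3]
```

Emit:
apply_moves([
  [1, [-3.4, 3.4, 0], [0, 0, 0]],
  [1, [-3.7, 3.1, 0], [0, 0, 0]],
  [1, [-3.9, 2.8, 0], [0, 0, 0]],
  [1, [-4.2, 2.5, 0], [0, 0, 0]],
  [1, [-4.3, 2.1, 0], [0, 0, 0]],
])

```text
t: 12.3
eef_pos: [0.5982, -0.1931, 0.1373]
tool_rot: [3.093, 0.54, -0.002]
ft_force: [-4.0, -2.6, 5.6]
grip_width: 0.0204
```

```bash
python3 look.py 6
```

```text
[ 0.59817129 -0.19314906  0.13726844] 12.3 [-3.95823403 -2.61644539  5.56165744] 0.020414461437735607 r 0.061016569994353384 phi -0.8257120366710984
cw tangent force 4.683462070462274 tool dir cw [-0.921  0.389  0.002]
top {'centre': [210.2, 349.5], 'confidence': 0.59} 0.04446372721817638
scene {'centre': [201.1, 358.5], 'confidence': 0.61} 0.051894464624300515
```

View pics/l6.png

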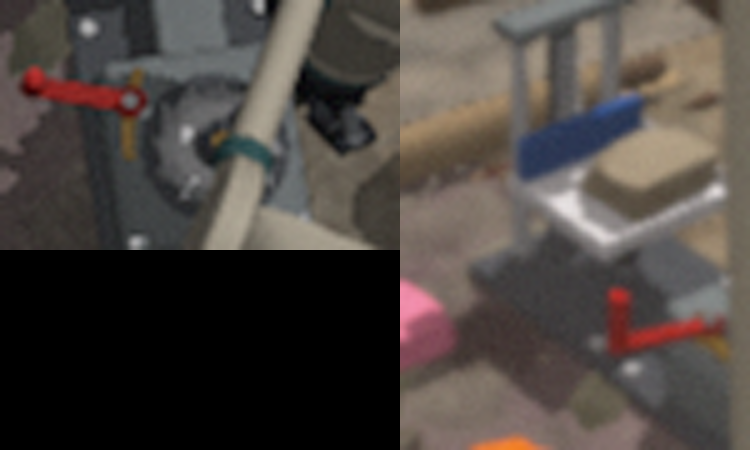

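The pawl (brass, crop (130,70)–(130,155)) stands clear of the wheel and the carrier has come down a little under control. I'm continuing along the arc.

Emit:
apply_moves([
  [1, [-4.5, 1.8, 0], [0, 0, 0]],
  [1, [-4.6, 1.4, 0], [0, 0, 0]],
  [1, [-4.7, 1.0, 0], [0, 0, 0]],
  [1, [-4.8, 0.7, 0], [0, 0, 0]],
  [1, [-4.8, 0.3, 0], [0, 0, 0]],
])

```text
t: 13.0
eef_pos: [0.5788, -0.2065, 0.1373]
tool_rot: [3.092, 0.539, 0.001]
ft_force: [-2.7, -4.1, 5.3]
grip_width: 0.0203
```

Emit:
apply_moves([
  [1, [-4.8, -0.1, 0], [0, 0, 0]],
  [1, [-4.8, -0.5, 0], [0, 0, 0]],
  [1, [-4.8, -0.9, 0], [0, 0, 0]],
  [1, [-4.7, -1.3, 0], [0, 0, 0]],
  [1, [0, 0, 0], [0, 0, 0]],
])

```text
t: 13.5
eef_pos: [0.5587, -0.2113, 0.1373]
tool_rot: [3.09, 0.54, -0.003]
ft_force: [-6.0, -5.3, 5.5]
grip_width: 0.0203
```

```bash
python3 look.py 7
```

```text
[ 0.55874821 -0.21125554  0.13730765] 13.5 [-5.98344974 -5.26721914  5.54329805] 0.020349028596962675 r 0.06298567857854752 phi -1.5398604487061864
cw tangent force 6.143506867018783 tool dir cw [-0.951 -0.31   0.001]
top {'centre': [210.5, 348.4], 'confidence': 0.36} 0.048241085198585644
scene {'centre': [198.5, 361.2], 'confidence': 0.36} 0.035938624954911735
```

View pics/l7.png

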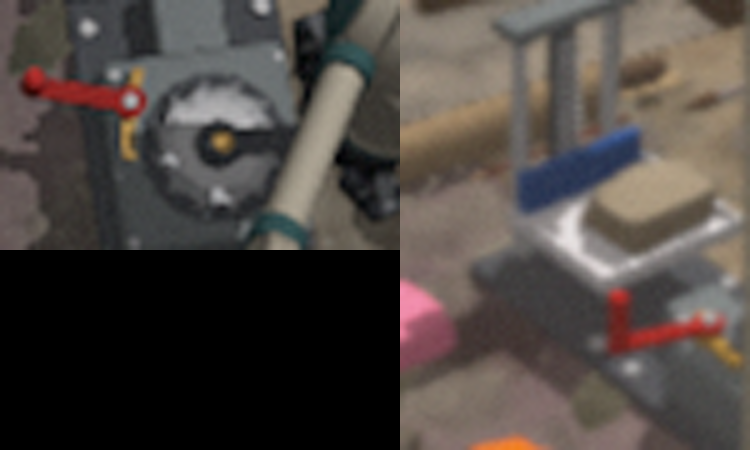

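```bash
python3 - <<'E'
import numpy as np
from scipy.optimize import least_squares
P=np.array([(.6086,-.1784),(.6109,-.1734),(.5982,-.1931),(.5788,-.2065),(.55875,-.21126)])
r=least_squares(lambda c:(np.hypot(*(P-c).T)-.06)*1e3,[.557,-.148]);print(r.x,r.fun)
a=[np.arctan2(*(p-r.x)[::-1]) for p in P];print(a)
r2=least_squares(lambda c:(np.hypot(*(P-c[:2]).T)-c[2])*1e3,[.557,-.148,.06]);print(r2.x,r2.fun)
E
python3 arc.py -1.55 .03 15 .060
```

```text
[ 0.5550638  -0.15138257] [-0.03278804  0.02040236  0.00896664  0.01115481 -0.00920808]
[np.float64(-0.4673664875136711), np.float64(-0.3756018481139533), np.float64(-0.7686795492524305), np.float64(-1.164151693976321), np.float64(-1.5093114842562234)]
[ 0.55510591 -0.15143886  0.05993585] [-0.03158575  0.02473925  0.00371448  0.00695021 -0.00381819]
-1.580 [-1.7, -0.6]
-1.610 [-1.7, -0.7]
-1.640 [-1.7, -0.7]
-1.670 [-1.6, -0.7]
-1.700 [-1.6, -0.8]
-1.730 [-1.6, -0.8]
-1.760 [-1.6, -0.9]
-1.790 [-1.5, -0.9]
-1.820 [-1.5, -1.0]
-1.850 [-1.5, -1.0]
-1.880 [-1.4, -1.1]
-1.910 [-1.4, -1.1]
-1.940 [-1.4, -1.2]
-1.970 [-1.3, -1.2]
-2.000 [-1.3, -1.2]
```

Emit:
apply_moves([
  [1, [-1.9, -0.1, 0], [0, 0, 0]],
  [1, [-1.9, -0.1, 0], [0, 0, 0]],
  [1, [-1.9, -0.1, 0], [0, 0, 0]],
  [1, [-1.7, -0.6, 0], [0, 0, 0]],
  [1, [0, 0, 0], [0, 0, 0]],
])

```text
t: 14.2
eef_pos: [0.5515, -0.2114, 0.1373]
tool_rot: [3.093, 0.54, -0.002]
ft_force: [-4.7, -2.7, 7.1]
grip_width: 0.0203
```

```bash
cat > f.py <<'E'
from st import *
A=np.array([.5551,-.1514])
F=[];s,M=st()
d=s['eef_pos'][:2]-A; ph=np.arctan2(d[1],d[0]); u=np.r_[d/np.hypot(*d),0]; t=np.array([u[1],-u[0],0])
print('t',s['t'],'drum',-.467-ph,'r',np.hypot(*d),'F cw',s['ft_force']@t,'F rad',s['ft_force']@u,'tau',s['wrist_torque'],'dir cw',np.round(M.T@t,2),s['qd'].round(3))
E
python3 f.py
```

```text
t 14.2 drum 1.1629165289948864 r 0.060133062484542164 F cw 4.494997219835809 F rad 3.0070393919577563 tau [-0.43892755  0.83953602 -0.01708235] dir cw [-0.92 -0.39  0.  ] [ 0.002  0.002 -0.002 -0.001  0.002 -0.001]
```

Emit:
apply_moves([
  [1, [-1.7, -0.5, 0], [0, 0, 0]],
  [1, [0, 0, 0], [0, 0, 0]],
  [1, [0, 0, 0], [0, 0, 0]],
])

```text
t: 14.5
eef_pos: [0.5498, -0.2113, 0.1373]
tool_rot: [3.093, 0.54, -0.003]
ft_force: [-4.7, -2.2, 7.4]
grip_width: 0.0204
```

```bash
python3 f.py
```

```text
t 14.5 drum 1.1913791845568225 r 0.06015180382198129 F cw 4.53200632673548 F rad 2.558295250141267 tau [-4.05105995e-01  8.23568685e-01 -6.14941637e-04] dir cw [-0.91 -0.42  0.  ] [-0.001  0.001  0.001 -0.     0.002  0.   ]
```

Emit:
apply_moves([
  [1, [-1.7, -0.5, 0], [0, 0, 0]],
  [1, [0, 0, 0], [0, 0, 0]],
  [1, [0, 0, 0], [0, 0, 0]],
])

```text
t: 14.8
eef_pos: [0.548, -0.2112, 0.1373]
tool_rot: [3.094, 0.54, -0.003]
ft_force: [-5.6, -2.7, 7.5]
grip_width: 0.0203
```

```bash
python3 f.py
```

```text
t 14.8 drum 1.2213999347099227 r 0.060178864118290785 F cw 5.2586768649089874 F rad 3.3587138085323978 tau [-0.25947096  0.84217278  0.05259695] dir cw [-0.89 -0.45  0.  ] [ 0.    -0.     0.     0.001  0.003 -0.003]
```

Emit:
apply_moves([
  [1, [-1.6, -0.7, 0], [0, 0, 0]],
  [1, [0, 0, 0], [0, 0, 0]],
  [1, [0, 0, 0], [0, 0, 0]],
])

```text
t: 15.1
eef_pos: [0.5463, -0.2109, 0.1373]
tool_rot: [3.094, 0.54, -0.003]
ft_force: [-5.1, -1.2, 8.5]
grip_width: 0.0201
```

```bash
python3 f.py
```

```text
t 15.1 drum 1.2509293901990397 r 0.060181328100806744 F cw 4.824349191182169 F rad 1.9583130529372668 tau [-0.22231586  0.89870484 -0.02682474] dir cw [-0.88 -0.47  0.  ] [ 0.     0.    -0.001 -0.001 -0.    -0.001]
```

Emit:
apply_moves([
  [1, [-1.6, -0.7, 0], [0, 0, 0]],
  [1, [0, 0, 0], [0, 0, 0]],
  [1, [0, 0, 0], [0, 0, 0]],
])

```text
t: 15.4
eef_pos: [0.5445, -0.2106, 0.1373]
tool_rot: [3.094, 0.54, -0.003]
ft_force: [-4.8, -1.0, 8.1]
grip_width: 0.0201
```

```bash
python3 f.py
```

```text
t 15.4 drum 1.2804805946378648 r 0.060178728738296085 F cw 4.53359214345141 F rad 1.8251638291496848 tau [-0.19157176  0.89697857  0.03689887] dir cw [-0.87 -0.5   0.  ] [ 0.002  0.002  0.001 -0.001 -0.     0.   ]
```

Emit:
apply_moves([
  [1, [-1.6, -0.8, 0], [0, 0, 0]],
  [1, [0, 0, 0], [0, 0, 0]],
  [1, [0, 0, 0], [0, 0, 0]],
])

```text
t: 15.7
eef_pos: [0.5431, -0.2104, 0.1372]
tool_rot: [3.094, 0.54, -0.001]
ft_force: [-4.3, -1.0, 7.0]
grip_width: 0.0203
```

```bash
python3 f.py
```

```text
t 15.7 drum 1.3039992250387713 r 0.06019224827046734 F cw 3.9881275184254052 F rad 1.8270174408192885 tau [-0.16972437  0.77964837 -0.03074128] dir cw [-0.85 -0.52  0.  ] [ 0.001 -0.001 -0.001 -0.001  0.001  0.001]
```

Emit:
apply_moves([
  [1, [-1.0, -0.6, 0], [0, 0, 0]],
  [1, [0, 0, 0], [0, 0, 0]],
  [1, [0, 0, 0], [0, 0, 0]],
])

```text
t: 16.0
eef_pos: [0.5425, -0.2103, 0.1373]
tool_rot: [3.094, 0.54, 0.0]
ft_force: [-3.1, -1.0, 5.8]
grip_width: 0.0204
```

```bash
python3 f.py
```

```text
t 16.0 drum 1.3150853804971903 r 0.06021686570675092 F cw 2.8024888584585574 F rad 1.6563445796459924 tau [-0.22721893  0.60588825  0.03335579] dir cw [-0.85 -0.53 -0.  ] [-0.     0.001  0.    -0.001 -0.001 -0.002]
```

Emit:
apply_moves([
  [1, [-1.0, -0.6, 0], [0, 0, 0]],
  [1, [0, 0, 0], [0, 0, 0]],
  [1, [0, 0, 0], [0, 0, 0]],
])

```text
t: 16.3
eef_pos: [0.5418, -0.2101, 0.1373]
tool_rot: [3.094, 0.54, 0.002]
ft_force: [-2.0, -1.0, 5.7]
grip_width: 0.0206
```

```bash
python3 f.py
```

```text
t 16.3 drum 1.3260308900959228 r 0.0601981513185766 F cw 1.7531403179699985 F rad 1.4578311266961814 tau [-0.20205053  0.42026554 -0.00581667] dir cw [-0.84 -0.54 -0.  ] [-0.001  0.    -0.001  0.     0.001  0.   ]
```

Emit:
apply_moves([
  [1, [-1.0, -0.6, 0], [0, 0, 0]],
  [1, [0, 0, 0], [0, 0, 0]],
  [1, [0, 0, 0], [0, 0, 0]],
])

```text
t: 16.6
eef_pos: [0.5412, -0.21, 0.1373]
tool_rot: [3.093, 0.539, 0.003]
ft_force: [-0.9, -0.8, 5.0]
grip_width: 0.0203
```

```bash
python3 f.py
```

```text
t 16.6 drum 1.3369293366148303 r 0.06023476126612682 F cw 0.6485170846745093 F rad 0.9653699467712582 tau [-0.16112943  0.33043244  0.03891155] dir cw [-0.84 -0.55 -0.  ] [ 0.     0.001 -0.001 -0.001  0.001  0.001]
```

Emit:
apply_moves([
  [1, [-0.8, -0.5, 0], [0, 0, 0]],
  [1, [0, 0, 0], [0, 0, 0]],
  [1, [0, 0, 0], [0, 0, 0]],
])

```text
t: 16.9
eef_pos: [0.5407, -0.2099, 0.1373]
tool_rot: [3.093, 0.539, 0.004]
ft_force: [-0.2, -0.3, 4.9]
grip_width: 0.0206
```

```bash
python3 f.py; python3 look.py 8
```

```text
t 16.9 drum 1.3451874271978996 r 0.06024044277958712 F cw 0.1262940515962058 F rad 0.38908779102555874 tau [-0.22072103  0.11892281 -0.03111329] dir cw [-0.83 -0.55 -0.  ] [ 0.001 -0.001 -0.     0.002  0.001 -0.   ]
[ 0.5406993  -0.20989385  0.13730277] 16.9 [-0.21564517 -0.34761567  4.87052537] 0.02064468888432936 r 0.06366345266277977 phi -1.8264762460374842
cw tangent force 0.12072174328941479 tool dir cw [-0.825 -0.565 -0.003]
top {'centre': [211.0, 348.9], 'confidence': 0.43} 0.046884213770670743
scene {'centre': [198.3, 358.6], 'confidence': 0.35} 0.04370307280906471
```

View pics/l8.png

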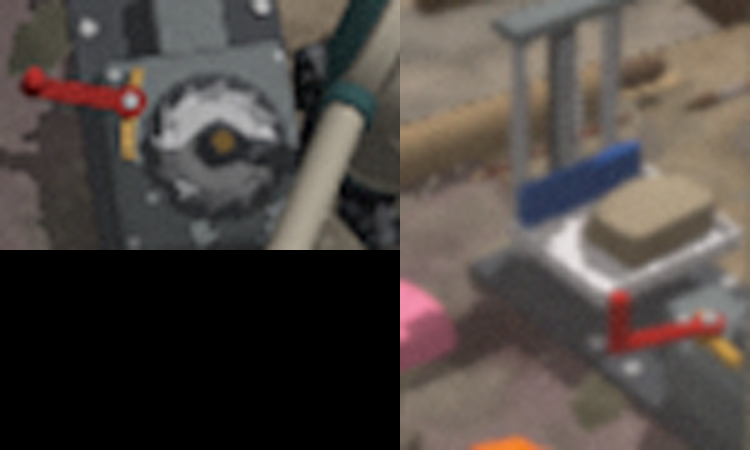

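Emit:
apply_moves([
  [0, [0, 0, 0], [0, 0, 0]],
  [0, [0, 0, 0], [0, 0, 0]],
  [0, [0, 0, 0], [0, 0, 0]],
  [0, [0, 0, -20], [0, 0, 0]],
  [0, [0, 0, -40], [0, 0, 0]],
])

```text
t: 17.6
eef_pos: [0.5373, -0.208, 0.1933]
tool_rot: [-3.089, -0.539, 0.011]
ft_force: [0.3, 0.1, -0.0]
grip_width: 0.0428
```

Emit:
apply_moves([
  [0, [0, 0, -45], [0, 0, 0]],
  [0, [-20, 40, 0], [0, 0, 0]],
  [0, [-20, 40, 0], [0, 0, 0]],
  [0, [0, 0, 0], [0, 0, 0]],
])

```text
t: 18.0
eef_pos: [0.5285, -0.3032, 0.2411]
tool_rot: [3.092, 0.533, -0.001]
ft_force: [-0.6, 1.3, -0.2]
grip_width: 0.043
```

Run:
```python
from st import *
s,M=st(); print(s['eef_pos'],s['t'],s['ft_force'],s['grip_width'])
im=snap('top','t9.png');a=cv2.resize(cv2.cvtColor(im,cv2.COLOR_RGB2BGR)[130:230,320:400],None,fx=5,fy=5,interpolation=2)
im=snap('scene','s9.png');b=cv2.resize(cv2.cvtColor(im,cv2.COLOR_RGB2BGR)[130:230,290:365],None,fx=5,fy=5,interpolation=2)
cv2.imwrite('pics/l9.png',np.hstack([a,b]))
A=np.array([.5551,-.1514])
for q,z in (('grip_centre',.13),('pawl_tip',.076),('mould_centre',.068),('carrier_top',.053)):
  for n in('top','scene'):
    for d in ctrl.pinpoint(q,n)[:1]:
      p=atz(n,d['centre'],z); print(q,n,np.round(d['centre'],1),round(d['confidence'],2),p.round(4),np.hypot(*(p[:2]-A)))
```

```text
[ 0.52852077 -0.30320562  0.24107948] 18.0 [-0.60159738  1.28473108 -0.23038024] 0.04304398404641218
grip_centre top [210.  384.5] 0.45 [ 0.5461 -0.2102  0.13  ] 0.05948712167465956
grip_centre scene [174.8 335.1] 0.33 [ 0.6591 -0.0675  0.13  ] 0.1336056637371608
pawl_tip top [212.1 351.1] 0.48 [ 0.5448 -0.1094  0.076 ] 0.04321787027543624
pawl_tip scene [200.7 360.1] 0.38 [ 0.5518 -0.1025  0.076 ] 0.049024810885754604
mould_centre top [144.8 302.6] 0.98 [0.7771 0.0523 0.068 ] 0.3012332277396038
mould_centre scene [230.6 312.3] 0.86 [0.5034 0.1075 0.068 ] 0.2640457359048864
carrier_top top [153.8 354.4] 0.95 [ 0.7496 -0.1267  0.053 ] 0.19602869999656686
carrier_top scene [176.6 332.3] 0.58 [ 0.7519 -0.1123  0.053 ] 0.20061395741052435
```

View pics/l9.png

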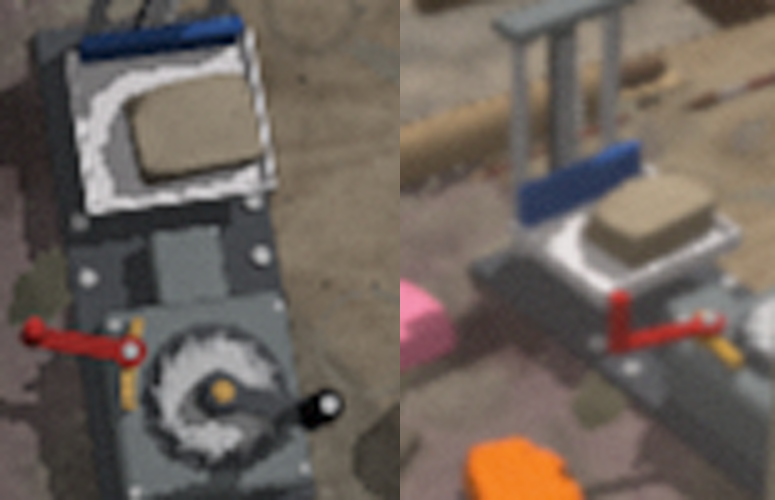

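Emit:
apply_moves([
  [0, [0, 0, 0], [0, 0, 0]],
  [0, [0, 0, 0], [0, 0, 0]],
  [0, [0, 0, 0], [0, 0, 0]],
])

```text
t: 18.8
eef_pos: [0.529, -0.298, 0.2413]
tool_rot: [3.095, 0.54, 0.0]
ft_force: [0.1, -0.1, -0.2]
grip_width: 0.0426
```

```bash
python3 -c "
from h import *
A=np.array([.5551,-.1514]);p=atz('top',(211.3,346),.076);print(p,np.hypot(*(p[:2]-A)))
print(ctrl.finish_job())"
```

```text
[ 0.54752587 -0.09248703  0.076     ] 0.05939785365689348
the job is handed in; nothing more can be done
None
```

The job is done and handed in at about 18.8 s. The interface reports no verdict, so what follows is from my own checks.

- **Lever:** I pushed the red lever over with closed fingers until it stopped moving. I then pressed it to about 12–14 N, under the 25 N limit, before backing off.
- **Pawl:** I gripped the crank and wound up about 0.09 rad. The next picture showed the brass pawl standing clear of the wheel.
- **Lowering:** I eased the crank back along its arc while still gripping it. The pull of about 4.5–5 N held until roughly 1.30 rad. It faded to about 0.1 N by 1.345 rad, which I took as the carrier resting on its rubber stop. I then opened the gripper and backed away.

**Last checks:**
- The crank had not turned noticeably after I let go.
- The mould was upright on the lowered carrier, still off-centre to the right as it was at the start. I put that at about 20 mm by eye and did not measure it.
- The lever was still thrown, the force on the tool was about zero, and the robot was touching nothing.

**Where the checks disagreed:**
- The network put the final pawl tip 43 mm (top camera) and 49 mm (scene camera) from the crank axis, both with low confidence. My own pick in the picture gave about 59 mm. There is a visible gap between the pawl and the teeth, so I judged it clear.
- Its final mould detections landed on the pink and orange look-alikes, so I ignored them.

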